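# Lock a bayonet load into a test port and tug-test it

## Robot

A 6-joint arm with a two-finger parallel gripper is mounted at the origin on the work surface. World frame = base frame: x ahead of the robot, y to its left, z up, the work surface at z = 0. Lengths are in m, angles in rad, forces in N, time in s.
With the tool pointing down it reaches from about 0.3 to 0.95 m from the base axis. Payload 3.1 kg.
Tool frame: the origin (TCP) lies at the very end of the fingers, on their centre line; the grasp point (between the pads) lies 19 mm behind it; z points along the fingers, y is the direction in which the jaws open and shut (so a half turn about z gives the same grasp; the last joint's range is limited). The gripper opens to 85 mm and grips with 20 to 120 N. Pads are 22 mm wide; open, the fingers measure 114 mm over their backs; the gripper's body (76 mm by 85 mm) begins 54 mm behind the grasp point. The pads swing forward as they close: fully open they stand 13 mm farther back than shut.
Start: joints at [1.193, 0.308, 1.634, -0, 1.2, -0.07], TCP at [0.189, 0.596, 0.231] pointing down, gripper open.
Joint ranges: [-3.06, 3.06], [-0.79, 1.96], [0.05, 2.63], [-1.19, 4.34], [0.05, 2.64], [-2.94, 2.94]. Speed limits (rad/s): [2.79, 2.79, 3.14, 3.14, 3.14, 3.14].

## Interface

Orientations are given as a 3x3 rotation matrix whose columns are the frame's x, y, z axes.
In Python, from plant import status, vision, workorder gives the robot as it stands. The module is installed in compiled form; this text tells all that it offers.
- The arm moves only by the tool step_arm, never from a script. Its argument "motion" is a list of rows, each an object of numbers: "x", "y", "z": the shift along the tool's x, y, z in m; "ax", "ay", "az": the turn, a rotation vector about the tool's x, y, z in degrees; "jaw": the closure in counts, from 0 (fully open) to 255 (shut). A call has 1 to 20 rows; each row is the pose to reach, as a shift and turn from the pose measured when the call began, along the tool's axes at that moment; what a row does not reach only later rows make up. A row lasts 1/8 s, in which the tool goes at most 62.5 mm and 10.7 degrees, less where a joint would pass 70% of its speed; a pose out of reach is approached as far as the arm can. A call with a gripper value outside its range is refused whole. The fingers move at their own pace and stop on an object; "squeeze" is the grip in N (left out, the last holds). Time passes only in rows, so rows that repeat a pose let the fingers close. It gives the time, the measured TCP pose, the force and the opening at its end, in the units of the state.
- status.sense(): the state, without advancing time (a new reading comes with each control period).
- vision.grab_frame(name): name is "scene" or "top"; returns a dict with "color" (384x512x3 uint8, red, green, blue), "depth" (384x512 float32, m along the optical axis (not along the pixel's ray), 0 where there is no reading), "camera_matrix" (3x3 intrinsics, pixels), "R" (3x3) and "t" (3): a world point X has camera coordinates R X + t. Camera axes: x right, y down, z forward; pixel columns grow to the right and rows downward; lengths in m; the calibration is good to about 2 mm. A picture is of the moment at which its call begins.
- workorder.sign_off(): hands the job in, once; it reports no verdict.
The state is a dict: "time": time; "qpos": joint angles; "dq": joint speeds; "joint_efforts": joint torques, N m; "tcp_pos": TCP position; "tcp_rot": TCP orientation; "ft_force": force on the tool from outside, world axes, zero at the start; "ft_torque": the same for the moment, N m; "opening": opening from 0.0 (shut) to 1.0 (fully open).
Only numpy, scipy, OpenCV 4.12 (cv2) and the standard library are available. Lean on these libraries where they do the work, as an engineer would, in place of code of your own. Each camera call takes 0.05 s, during which the arm holds its last target.

## Task

Take the loose load off its clear rest, put its lugs down through the slot of the bayonet port, press it down against the port's spring and turn it clockwise (seen from above) about 80 degrees, so that it springs up and locks. Then prove the lock: pull the load straight up with a steady 15 N, give or take 3 N, for at least a second and a half, never more than 25 N, and let go of it, leaving it locked upright in the port. Do not slam or force it while pressing and turning (at most 80 N), and leave the other things on the bench where they are.

Things in the scene. Friction and masses are not known exactly. Their poses are not given: they have to be found in the camera images.
- load_grip (a point): Centre of the loose load's grip: a black flat block 46 mm long (x), 18 mm thick (y), 44 mm high, standing on a round flange. x along the grip and the lugs, y across the grip, z up. Below this point: flange's top 22 mm, flange's underside 27 mm, top of the lugs 39.5 mm, lower end 47.5 mm.
- load: The same load, 0.09 to 0.16 kg, upright on the rest at the start; origin at its lower end, 47.5 mm below load_grip, same axes. Aluminium flange 52 mm in diameter, 5 mm thick; below it a steel shank 15 mm in diameter and 20.5 mm long, whose foot carries two lugs that make a bar 34 mm long (along x), 8 mm wide and 8 mm high.
- port_mouth (a point): Centre of the bayonet port's opening, level with the top of its steel lid; z up, x along the slot. The slot is 38 mm long (x) and 12 mm wide (y) for the lugs, with a 22 mm square in its middle for the shank; either half turn fits. Load fully down, flange on the lid: load_grip 27 mm above this point. Locked: 31.5 to 35.5 mm above it (see catch).
- port: The port: fixed grey metal box, 110 mm (x) by 90 mm (y), 45 mm high; origin under its centre, 45 mm below port_mouth, same axes. Only a fully pressed load turns, only clockwise from above: the lugs pass under ribs, are clear of them from 65 degrees on; end stop at about 95 degrees. Relaxed there, the spring lifts the load 4.5 to 8.5 mm and the ribs stop it turning back.
- plunger (a joint): Spring plunger inside the port that carries the load's lower end; value 0 at its free top, 7 mm below the lid's top, growing downward in m, 0.005 to 0.009 with it locked, 0.0135 with it fully down; spring 0.4 N per mm (2 to 3.6 N locked, 5.4 N fully down).
- catch: Two rigid steel plates fixed under the port's lid, one on each side of the slot, out of sight: the lugs of the locked load bear up against them, so they take the pull. Their undersides lie 4 to 8 mm below port_mouth, differently from port to port (wear), so the height of the locked load must be felt; they do not give when pulled. Origin and axes as port.
- rest: The clear acrylic rest, fixed: a base 100 mm (x) by 80 mm (y) with two upright rails 100 mm long along x, 40 mm apart inside, tops 50 mm above the bench, on which the load's flange lies. Origin at the centre of its underside.
- adapter: brass adapter, 28 mm diameter, 30 mm high, a bystander
- tip: steel discharge tip, 18 mm diameter, 42 mm high, a bystander
- driver: screwdriver lying on the bench, a bystander
- spanner: spanner lying on the bench, a bystander
- mug: white mug, 90 mm high, a bystander
- attenuator: aluminium box 90 x 50 x 35 mm, a bystander
- cleaner: white can, 56 mm diameter, 140 mm high, a bystander
There are look-alikes about, which are no part of the job. Leave any green look-alike of the port alone. Leave any green look-alike of the load alone.

How it is judged:
On the way, in this order (a step that is already met when the one before it is completed fails the run):
1. the load stands in the port with its lugs under the lid, turned at least 60 degrees (angle between the x axis of load_grip and the x axis of port_mouth, either way round above 1.05 rad and horizontal distance between load_grip and port_mouth below 0.006 m and angle between load_grip's own z axis and vertical below 0.1 rad and z of load_grip in the frame of port_mouth between 0.024 and 0.038 m), for 0.1 s.
2. the locked load, sprung up, is pulled up with about 10.5 to 20 N, kept up for 1 s (the contact force counts 0.5 to 2.5 N more, from the spring) (angle between the x axis of load_grip and the x axis of port_mouth, either way round above 1.05 rad and horizontal distance between load_grip and port_mouth below 0.006 m and angle between load_grip's own z axis and vertical below 0.1 rad and z of load_grip in the frame of port_mouth between 0.03 and 0.038 m and contact force between load and catch between 12 and 22.5 N), for 1 s.
At the end, for the whole second after the job is handed in: The load is locked in the port: turned at least 60 degrees from the slot, its grip centre 30 to 38 mm above the lid and within 6 mm of the port's axis, upright within 0.1 rad, at rest and released (angle between the x axis of load_grip and the x axis of port_mouth, either way round above 1.05 rad and horizontal distance between load_grip and port_mouth below 0.006 m and angle between load_grip's own z axis and vertical below 0.1 rad and z of load_grip in the frame of port_mouth between 0.03 and 0.038 m and linear speed of load below 0.01 m/s and contact force between the fingers and load below 0.1 N); the robot touches nothing.
It fails at once if the locked load is pulled with more than 25 N (contact force, with 0.5 to 2.5 N from the spring, over 29 N) (angle between the x axis of load_grip and the x axis of port_mouth, either way round above 1.05 rad and horizontal distance between load_grip and port_mouth below 0.006 m and angle between load_grip's own z axis and vertical below 0.1 rad and z of load_grip in the frame of port_mouth between 0.03 and 0.038 m and contact force between load and catch above 29 N).
It fails at once if load and port are forced together with more than 80 N (contact force between load and port above 80 N).
It fails at once if a bystander is moved by more than 20 mm (distance of any of adapter, tip, driver, spanner, mug, attenuator, cleaner from where it was at the start of the episode above 0.02 m).
It also fails if it takes over 69 s, if anything falls off the work surface, if the arm or the gripper's body presses on something with over 40 N, if the wrist force passes 120 N, or if a joint passes its speed limit or range.

## Working session

There is one attempt and no reset: what is moved stays moved. The work goes in short steps, Python scripts to look and compute and a tool call to move; the robot and the scene stay as the last step left them, time stands still between calls to the robot, and variables do not carry over. Pictures are saved under pics/ and viewed, and the job is handed in when it is done.

Besides the shell and the picture viewer there is one more tool, called after "Emit:" by a JSON object that holds its "fn" and its "kwargs". step_arm: Moves the arm, as the interface text tells. Its arguments: {"type":"object","properties":{"motion":{"type":"array","items":{"type":"object","properties":{"x":{"type":"number"},"y":{"type":"number"},"z":{"type":"number"},"ax":{"type":"number"},"ay":{"type":"number"},"az":{"type":"number"},"jaw":{"type":"number"}}}},"squeeze":{"type":"number"}},"required":["motion"]}

```bash
mkdir -p pics
cat > h.py <<'E'
import numpy as np, cv2
from plant import status, vision, workorder
def grab(n,fn=None):
    f=vision.grab_frame(n)
    if fn: cv2.imwrite('pics/'+fn,f['color'][:,:,::-1])
    return f
def ray(f,u,v,z):
    K,R,t=f['camera_matrix'],f['R'],f['t']
    d=R.T@np.linalg.inv(K)@np.array([u,v,1.]); c=-R.T@t
    return c+d*(z-c[2])/d[2]
def proj(f,X):
    p=f['camera_matrix']@(f['R']@np.array(X)+f['t']); return p[:2]/p[2]
def cloud(f):
    h,w=f['depth'].shape; v,u=np.mgrid[:h,:w]; K=f['camera_matrix']; d=f['depth']
    P=np.stack([(u-K[0,2])/K[0,0]*d,(v-K[1,2])/K[1,1]*d,d],-1)
    return (P-f['t'])@f['R']
E
python3 - <<'E'
from h import *
np.set_printoptions(precision=3,suppress=True)
for n in("scene","top"):
    f=grab(n); cv2.imwrite(f'pics/{n}0.png',cv2.resize(f['color'][:,:,::-1],(800,600),interpolation=cv2.INTER_CUBIC))
    print(n,f['camera_matrix'],-f['R'].T@f['t'],f['R'])
s=status.sense();print(s)
E
```

```text
scene [[417.213   0.    247.204]
 [  0.    417.213 193.08 ]
 [  0.      0.      1.   ]] [ 0.953 -0.525  0.875] [[ 0.805  0.593  0.004]
 [ 0.452 -0.608 -0.652]
 [-0.384  0.527 -0.758]]
top [[431.013   0.    246.314]
 [  0.    431.013 192.506]
 [  0.      0.      1.   ]] [0.306 0.018 1.097] [[ 0.065 -0.998 -0.007]
 [-0.971 -0.062 -0.231]
 [ 0.23   0.022 -0.973]]
{'time': 0.1, 'qpos': array([ 1.193,  0.309,  1.635, -0.   ,  1.2  , -0.07 ]), 'dq': array([-0.002, -0.001, -0.005,  0.   , -0.001,  0.001]), 'joint_efforts': array([ -0.   , -41.641, -27.765,   0.   ,   0.004,  -0.   ]), 'tcp_pos': array([0.189, 0.595, 0.23 ]), 'tcp_rot': array([[-0.953,  0.303, -0.001],
       [ 0.303,  0.953, -0.002],
       [ 0.   , -0.002, -1.   ]]), 'ft_force': array([-0.193, -0.48 ,  0.649]), 'ft_torque': array([-0.051, -0.028, -0.006]), 'opening': 0.9993219719342594}
```

View pics/scene0.png

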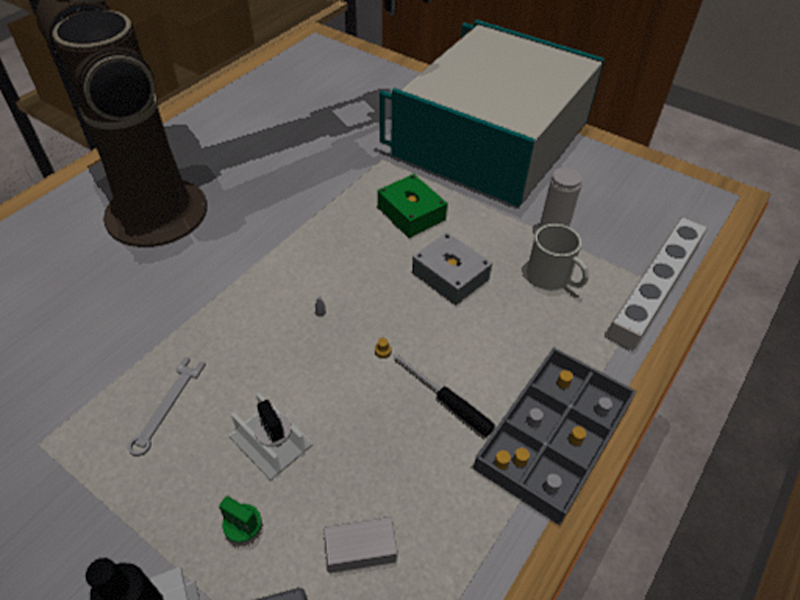

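View pics/top0.png

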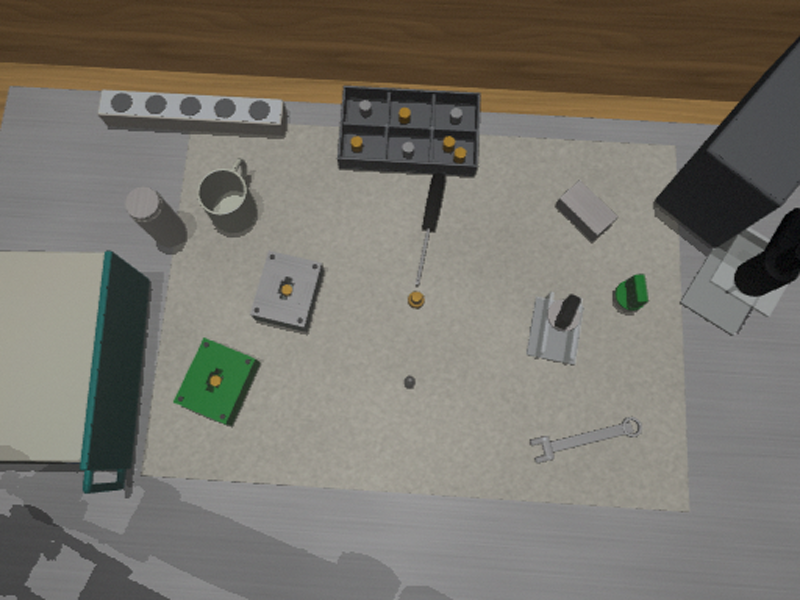

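The overview shows the grey port at about (287,290) in the top view and the black-gripped load on the clear rest at (567,312). Their green look-alikes are at (217,380) and (632,292).

Run:
```python
from h import *
np.set_printoptions(precision=4,suppress=True)
f=grab('top'); g=grab('scene')
c=f['color']
cv2.imwrite('pics/tp.png',cv2.resize(c[140:235,140:240,::-1],None,fx=6,fy=6,interpolation=cv2.INTER_CUBIC))
cv2.imwrite('pics/tl.png',cv2.resize(c[170:250,320:430,::-1],None,fx=7,fy=7,interpolation=cv2.INTER_CUBIC))
cg=g['color']
cv2.imwrite('pics/sp.png',cv2.resize(cg[130:210,245:335,::-1],None,fx=7,fy=7,interpolation=cv2.INTER_CUBIC))
cv2.imwrite('pics/sl.png',cv2.resize(cg[240:320,130:220,::-1],None,fx=7,fy=7,interpolation=cv2.INTER_CUBIC))
for n,F in(('top',f),('scene',g)):
    P=cloud(F); C=F['color'].astype(int); sat=C.max(-1)-C.min(-1)
    near=ray(f,184,186,.045)
    m=(abs(P[...,2]-.045)<.006)&(np.hypot(P[...,0]-near[0],P[...,1]-near[1])<.08)&(sat<40)
    mm=cv2.morphologyEx(m.astype(np.uint8),cv2.MORPH_OPEN,np.ones((3,3)))
    k=max(cv2.findContours(mm,0,1)[0],key=cv2.contourArea)
    W=np.array([ray(F,*p,.045)[:2] for p in k[:,0]])
    r=cv2.minAreaRect((W*1000).astype(np.float32)); print(n,'port rect',r,cv2.boxPoints(r), 'z',np.median(P[m][:,2]))
    nl=ray(f,363,200,.09)
    m=(np.hypot(P[...,0]-nl[0],P[...,1]-nl[1])<.07)&(P[...,2]>.04)&(C.max(-1)<60)&(F['depth']>0)
    v,u=np.nonzero(m); print(n,'grip',m.sum(),u.min(),u.max(),v.min(),v.max(),P[m].min(0),P[m].max(0))
    top=m&(P[...,2]>np.percentile(P[m][:,2],95)-.006)
    v,u=np.nonzero(top); 
    W=np.array([ray(F,a,b,P[m][:,2].max())[:2] for a,b in zip(u,v)]); print(cv2.minAreaRect((W*1000).astype(np.float32)), len(u))
```

```text
top port rect ((565.82177734375, 202.6915283203125), (91.3018798828125, 111.37797546386719), 80.04054260253906) [[503.0766 167.36  ]
 [612.7762 148.097 ]
 [628.567  238.023 ]
 [518.8674 257.286 ]] z 0.04597365773546704
top grip 190 355 370 189 210 [ 0.5243 -0.2524  0.0551] [ 0.5691 -0.225   0.1034]
((545.907470703125, -238.050537109375), (15.975353240966797, 45.29068374633789), 68.49329376220703) 122
scene port rect ((568.2569580078125, 199.9590301513672), (94.94192504882812, 113.62700653076172), 80.2482681274414) [[504.2238 162.797 ]
 [616.209  143.5509]
 [632.2902 237.121 ]
 [520.3049 256.3671]] z 0.04550814402649419
scene grip 260 165 181 256 285 [ 0.5248 -0.2603  0.0519] [ 0.5743 -0.2288  0.1028]
((552.1384887695312, -245.72885131835938), (16.719900131225586, 46.711612701416016), 68.15740203857422) 150
```

View pics/tp.png

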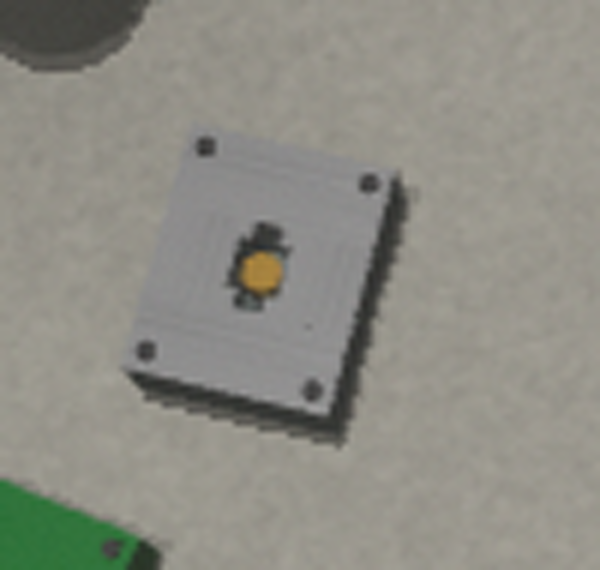

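View pics/tl.png

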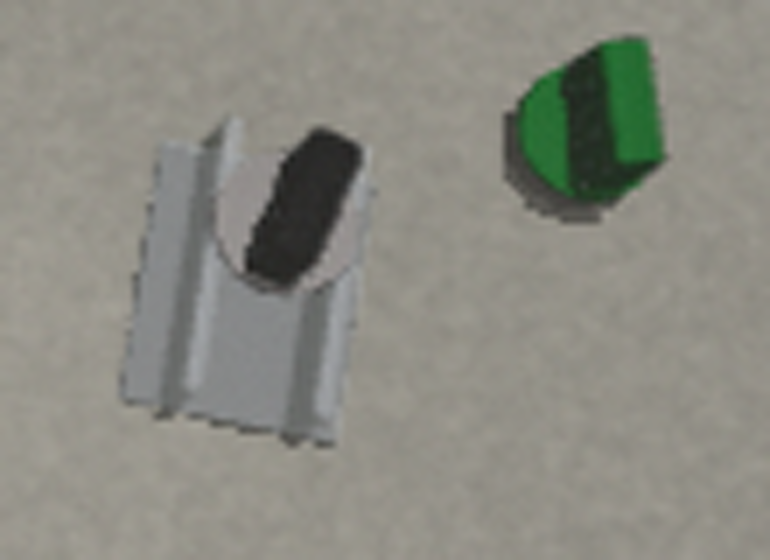

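View pics/sl.png

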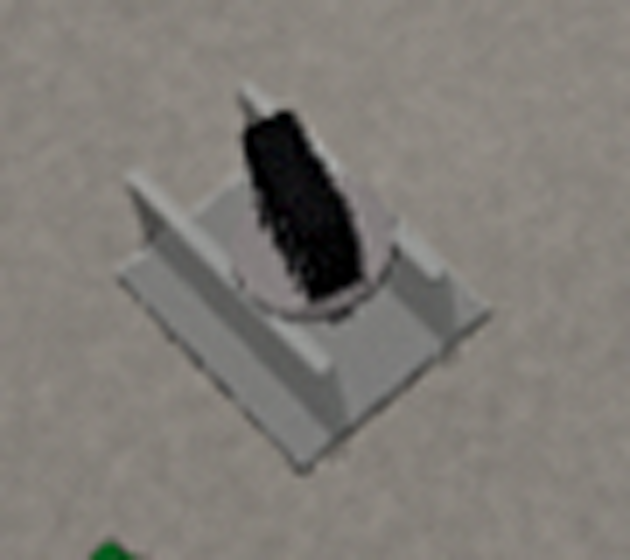

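View pics/sp.png

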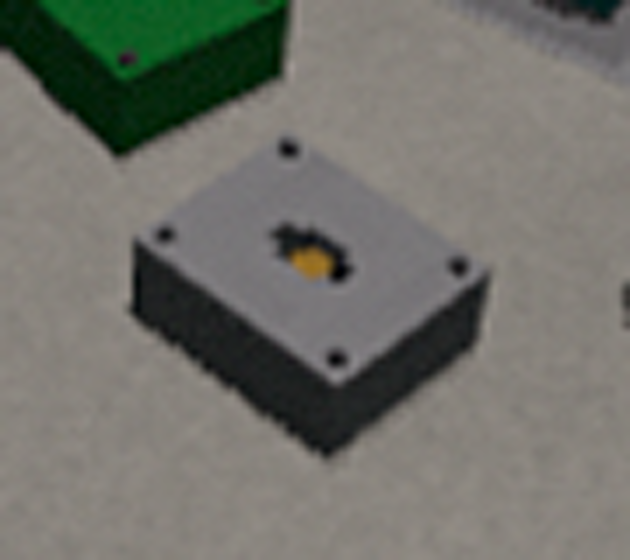

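The close-ups show the port's slot along the lid's long side, four screw dots, and the load's grip leaning about 12° from the rest's rails. I'll refine with silhouette centroids and the screw dots.

```bash
cat > m.py <<'E'
from h import *
np.set_printoptions(precision=4,suppress=True)
def grip(F,near,z,rad=.07,thr=60):
    P=cloud(F); C=F['color'].astype(int)
    m=(np.hypot(P[...,0]-near[0],P[...,1]-near[1])<rad)&(P[...,2]>z-.03)&(P[...,2]<z+.035)&(C.max(-1)<thr)&(F['depth']>0)
    m=cv2.morphologyEx(m.astype(np.uint8),cv2.MORPH_CLOSE,np.ones((3,3)))
    k=max(cv2.findContours(m,0,1)[0],key=cv2.contourArea)
    mo=cv2.moments(cv2.convexHull(k)); return mo['m10']/mo['m00'],mo['m01']/mo['m00']
def tri(FG,ps):
    A=np.zeros((3,3));b=np.zeros(3);L=[]
    for F,p in zip(FG,ps):
        c=-F['R'].T@F['t']; d=F['R'].T@np.linalg.inv(F['camera_matrix'])@np.array([*p,1.]); d/=np.linalg.norm(d)
        M=np.eye(3)-np.outer(d,d);A+=M;b+=M@c
    return np.linalg.solve(A,b)
def screws(F,z=.045):
    P=cloud(F); C=F['color'].astype(int); o=[]
    for dx in(-1,1):
        for dy in(-1,1): o.append((dx,dy))
    lid=((abs(P[...,2]-z)<.006)&(np.hypot(P[...,0]-.567,P[...,1]-.201)<.085)).astype(np.uint8)
    k=max(cv2.findContours(lid,0,1)[0],key=cv2.contourArea)
    hull=np.zeros_like(lid);cv2.fillConvexPoly(hull,cv2.convexHull(k),1)
    hull=cv2.erode(hull,np.ones((3,3)))
    dark=((C.max(-1)<100)&(hull>0)).astype(np.uint8)
    n,l,s,c=cv2.connectedComponentsWithStats(dark)
    out=[]
    for i in range(1,n):
        w=np.array(ray(F,*c[i],z)[:2]); r=np.hypot(*(w-[.567,.201]))
        if .045<r<.07 and s[i,4]>=3: 
            y,x=np.nonzero(l==i); wt=110-C.max(-1)[y,x].astype(float)
            out.append((*((x@wt)/wt.sum(),(y@wt)/wt.sum()),*w,s[i,4]))
    return np.array(out)
E
python3 - <<'E'
from m import *
FG=[grab('top'),grab('scene')]
ps=[grip(F,(.547,-.24),.077) for F in FG]
print(ps,[ray(F,*p,.077)[:2] for F,p in zip(FG,ps)],tri(FG,ps))
for F in FG:
    s=screws(F);print(s); print(s[:,2:4].mean(0)) if len(s)==4 else 0
E
```

```text
[(362.4921946740128, 199.37281910009182), (172.95400126023944, 270.0964083175803)] [array([ 0.5481, -0.2406]), array([ 0.5498, -0.244 ])] [ 0.5485 -0.2422  0.0734]
[[173.84   164.0677   0.6178   0.2308   9.    ]
 [200.9767 170.1561   0.6063   0.1606   9.    ]
 [163.8581 198.0372   0.5277   0.2467   9.    ]
 [191.6923 204.8988   0.5146   0.1752   8.    ]]
[0.5666 0.2033]
[[285.8671 151.0785   0.5275   0.2467   7.    ]
 [268.1168 163.244    0.5138   0.1761   7.    ]
 [305.286  174.3819   0.6195   0.2014  30.    ]
 [292.616  180.8299   0.6046   0.1605   9.    ]]
[0.5664 0.1962]
```

```bash
cat >> h.py <<'E'
def shift(p,ya):
    s=status.sense();R=s['tcp_rot'];d=R.T@(np.array(p)-s['tcp_pos'])
    a=np.degrees(np.arctan2(R[1,1],R[0,1])); return d*1000,-(ya-a)
E
python3 - <<'E'
from m import *
FG=[grab('top'),grab('scene')]
for F in FG:
    P=cloud(F)[F['depth']>0]
    print('tall>0.1',[ (P[(P[:,2]>.1)&(abs(P[:,1]-y)<.05)&(P[:,0]>.1)&(P[:,0]<.7)][:,[0,2]].min(0),P[(P[:,2]>.1)&(abs(P[:,1]-y)<.05)&(P[:,0]>.1)&(P[:,0]<.7)].max(0)) for y in (.1,.2,.3,.4,.5,.6) if ((P[:,2]>.1)&(abs(P[:,1]-y)<.05)&(P[:,0]>.1)&(P[:,0]<.7)).sum()])
f=FG[0]
print('greenload',ray(f,404,187,.05),'black bottle right',ray(f,490,170,.1))
# yaw of grip: black pts hull minAreaRect of top face by depth
for F in FG:
    P=cloud(F);C=F['color'].astype(int)
    m=(np.hypot(P[...,0]-.549,P[...,1]+.242)<.06)&(P[...,2]>.06)&(C.max(-1)<60)
    q=(P[m][:,:2]*1000).astype(np.float32);print(cv2.minAreaRect(q), np.median(P[m],0)); 
print(shift((.549,-.242,.2),68.5))
E
```

```text
tall>0.1 [(array([0.2371, 0.1   ]), array([0.6881, 0.45  , 0.1716])), (array([0.2689, 0.1014]), array([0.5755, 0.55  , 0.1667])), (array([0.2683, 0.1364]), array([0.5698, 0.6059, 0.1666]))]
tall>0.1 [(array([0.2408, 0.1001]), array([0.693 , 0.4498, 0.17  ])), (array([0.1681, 0.1   ]), array([0.5789, 0.5499, 0.2783])), (array([0.1744, 0.1003]), array([0.5738, 0.6499, 0.2742]))]
greenload [ 0.5928 -0.3507  0.05  ] black bottle right [ 0.6343 -0.5393  0.1   ]
((547.1340942382812, -239.07333374023438), (16.457948684692383, 44.274986267089844), 68.67516326904297) [ 0.5436 -0.2365  0.0985]
((549.483154296875, -243.64151000976562), (17.452272415161133, 46.10136795043945), 68.30685424804688) [ 0.5564 -0.2472  0.0972]
(array([-596.5078, -689.1505,   31.3439]), np.float64(3.8621482674065533))
```

Emit:
{"fn": "step_arm", "kwargs": {"motion": [{"x": -0.05,"y": -0.06},{"x": -0.1,"y": -0.115},{"x": -0.597,"y": -0.689,"z": 0.03,"az": 3.9,"jaw": 90},{"x": -0.597,"y": -0.689,"z": 0.03,"az": 3.9,"jaw": 90},{"x": -0.597,"y": -0.689,"z": 0.03,"az": 3.9,"jaw": 90},{"x": -0.597,"y": -0.689,"z": 0.03,"az": 3.9,"jaw": 90},{"x": -0.597,"y": -0.689,"z": 0.03,"az": 3.9,"jaw": 90},{"x": -0.597,"y": -0.689,"z": 0.03,"az": 3.9,"jaw": 90},{"x": -0.597,"y": -0.689,"z": 0.03,"az": 3.9,"jaw": 90},{"x": -0.597,"y": -0.689,"z": 0.03,"az": 3.9,"jaw": 90},{"x": -0.597,"y": -0.689,"z": 0.03,"az": 3.9,"jaw": 90},{"x": -0.597,"y": -0.689,"z": 0.03,"az": 3.9,"jaw": 90},{"x": -0.597,"y": -0.689,"z": 0.03,"az": 3.9,"jaw": 90},{"x": -0.597,"y": -0.689,"z": 0.03,"az": 3.9,"jaw": 90},{"x": -0.597,"y": -0.689,"z": 0.03,"az": 3.9,"jaw": 90},{"x": -0.597,"y": -0.689,"z": 0.03,"az": 3.9,"jaw": 90},{"x": -0.597,"y": -0.689,"z": 0.03,"az": 3.9,"jaw": 90},{"x": -0.597,"y": -0.689,"z": 0.03,"az": 3.9,"jaw": 90}], "squeeze": 40}}

```text
validation failed for argument at $.mo...
```

Emit:
{"fn": "step_arm", "kwargs": {"motion": [{"x": -0.05,"y": -0.06,"z": 0,"ax": 0,"ay": 0,"az": 0,"jaw": 0},{"x": -0.1,"y": -0.115,"z": 0,"ax": 0,"ay": 0,"az": 0,"jaw": 0}], "squeeze": 40}}

```text
time: 0.65
tcp_pos: [0.2387, 0.4797, 0.2309]
tcp_rot: [[-0.954, 0.301, 0.0], [0.301, 0.954, -0.001], [-0.0, -0.001, -1.0]]
ft_force: [1.5, 0.2, 0.6]
opening: 1.0
```

Emit:
{"fn": "step_arm", "kwargs": {"motion": [{"x": -0.513,"y": -0.596,"z": 0.03,"ax": 0,"ay": 0,"az": 3.9,"jaw": 90},{"x": -0.513,"y": -0.596,"z": 0.03,"ax": 0,"ay": 0,"az": 3.9,"jaw": 90},{"x": -0.513,"y": -0.596,"z": 0.03,"ax": 0,"ay": 0,"az": 3.9,"jaw": 90},{"x": -0.513,"y": -0.596,"z": 0.03,"ax": 0,"ay": 0,"az": 3.9,"jaw": 90},{"x": -0.513,"y": -0.596,"z": 0.03,"ax": 0,"ay": 0,"az": 3.9,"jaw": 90},{"x": -0.513,"y": -0.596,"z": 0.03,"ax": 0,"ay": 0,"az": 3.9,"jaw": 90},{"x": -0.513,"y": -0.596,"z": 0.03,"ax": 0,"ay": 0,"az": 3.9,"jaw": 90},{"x": -0.513,"y": -0.596,"z": 0.03,"ax": 0,"ay": 0,"az": 3.9,"jaw": 90},{"x": -0.513,"y": -0.596,"z": 0.03,"ax": 0,"ay": 0,"az": 3.9,"jaw": 90},{"x": -0.513,"y": -0.596,"z": 0.03,"ax": 0,"ay": 0,"az": 3.9,"jaw": 90},{"x": -0.513,"y": -0.596,"z": 0.03,"ax": 0,"ay": 0,"az": 3.9,"jaw": 90},{"x": -0.513,"y": -0.596,"z": 0.03,"ax": 0,"ay": 0,"az": 3.9,"jaw": 90},{"x": -0.513,"y": -0.596,"z": 0.03,"ax": 0,"ay": 0,"az": 3.9,"jaw": 90},{"x": -0.513,"y": -0.596,"z": 0.03,"ax": 0,"ay": 0,"az": 3.9,"jaw": 90},{"x": -0.513,"y": -0.596,"z": 0.03,"ax": 0,"ay": 0,"az": 3.9,"jaw": 90}]}}

```text
time: 2.52
tcp_pos: [0.548, -0.2424, 0.201]
tcp_rot: [[-0.931, 0.365, -0.001], [0.365, 0.931, 0.001], [0.001, 0.0, -1.0]]
ft_force: [-0.5, 0.1, -0.5]
opening: 0.646
```

Run:
```python
from m import *
print(shift((.549,-.242,.061),68.5), status.sense()['opening'],status.sense()['qpos'])
f=grab('scene'); cv2.imwrite('pics/s2.png',cv2.resize(f['color'][190:330,90:270,::-1],None,fx=4,fy=4))
```

```text
(array([ -0.9333,   0.724 , 139.9986]), np.float64(0.06830013573211602)) 0.6457628806336343 [-0.4892  0.2895  1.7226  0.0001  1.1306 -1.686 ]
```

View pics/s2.png

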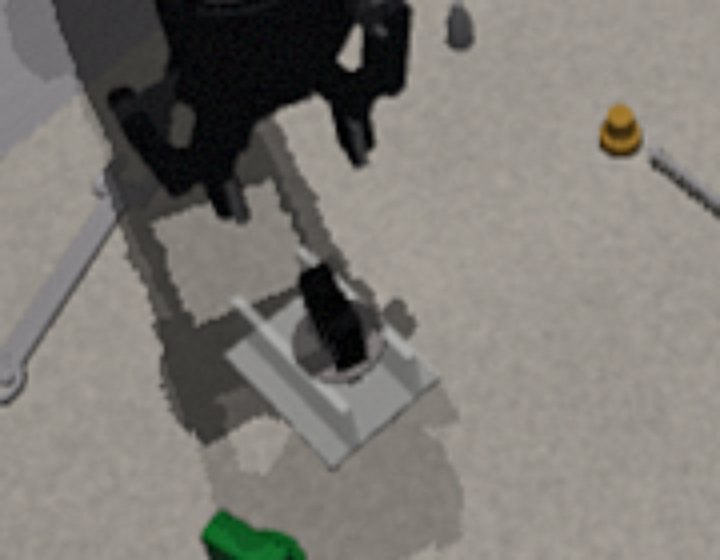

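The gripper hovers above the load at about (335,320), with the jaws straddling the grip. Descending and closing.

Emit:
{"fn": "step_arm", "kwargs": {"motion": [{"x": -0.001,"y": 0.001,"z": 0.05,"ax": 0,"ay": 0,"az": 0,"jaw": 90},{"x": -0.001,"y": 0.001,"z": 0.09,"ax": 0,"ay": 0,"az": 0,"jaw": 90},{"x": -0.001,"y": 0.001,"z": 0.12,"ax": 0,"ay": 0,"az": 0,"jaw": 90},{"x": -0.001,"y": 0.001,"z": 0.138,"ax": 0,"ay": 0,"az": 0,"jaw": 90},{"x": -0.001,"y": 0.001,"z": 0.139,"ax": 0,"ay": 0,"az": 0,"jaw": 90},{"x": -0.001,"y": 0.001,"z": 0.139,"ax": 0,"ay": 0,"az": 0,"jaw": 90}]}}

```text
time: 3.32
tcp_pos: [0.5503, -0.2415, 0.0635]
tcp_rot: [[-0.931, 0.364, 0.001], [0.364, 0.931, -0.001], [-0.002, -0.0, -1.0]]
ft_force: [0.1, 0.2, 0.3]
opening: 0.65
```

Emit:
{"fn": "step_arm", "kwargs": {"motion": [{"x": 0,"y": 0,"z": 0,"ax": 0,"ay": 0,"az": 0,"jaw": 150},{"x": 0,"y": 0,"z": 0,"ax": 0,"ay": 0,"az": 0,"jaw": 180},{"x": 0,"y": 0,"z": 0,"ax": 0,"ay": 0,"az": 0,"jaw": 200},{"x": 0,"y": 0,"z": 0,"ax": 0,"ay": 0,"az": 0,"jaw": 230},{"x": 0,"y": 0,"z": 0,"ax": 0,"ay": 0,"az": 0,"jaw": 255},{"x": 0,"y": 0,"z": 0,"ax": 0,"ay": 0,"az": 0,"jaw": 255},{"x": 0,"y": 0,"z": 0,"ax": 0,"ay": 0,"az": 0,"jaw": 255},{"x": 0,"y": 0,"z": 0,"ax": 0,"ay": 0,"az": 0,"jaw": 255}], "squeeze": 40}}

```text
time: 4.32
tcp_pos: [0.5508, -0.2421, 0.0643]
tcp_rot: [[-0.931, 0.364, 0.003], [0.364, 0.931, -0.002], [-0.003, -0.001, -1.0]]
ft_force: [-0.4, -0.9, 5.0]
opening: 0.207
```

Emit:
{"fn": "step_arm", "kwargs": {"motion": [{"x": 0,"y": 0,"z": -0.003,"ax": 0,"ay": 0,"az": 0,"jaw": 255},{"x": 0,"y": 0,"z": -0.01,"ax": 0,"ay": 0,"az": 0,"jaw": 255},{"x": 0,"y": 0,"z": -0.03,"ax": 0,"ay": 0,"az": 0,"jaw": 255},{"x": 0,"y": 0,"z": -0.06,"ax": 0,"ay": 0,"az": 0,"jaw": 255},{"x": 0,"y": 0,"z": -0.08,"ax": 0,"ay": 0,"az": 0,"jaw": 255},{"x": 0,"y": 0,"z": -0.08,"ax": 0,"ay": 0,"az": 0,"jaw": 255},{"x": 0,"y": 0,"z": -0.08,"ax": 0,"ay": 0,"az": 0,"jaw": 255}], "squeeze": 70}}

```text
time: 5.2
tcp_pos: [0.55, -0.2416, 0.1437]
tcp_rot: [[-0.931, 0.364, 0.001], [0.364, 0.931, -0.001], [-0.002, -0.0, -1.0]]
ft_force: [-0.6, 0.9, -1.7]
opening: 0.204
```

Run:
```python
from m import *
s=status.sense();print(s['ft_force'],s['ft_torque'],s['tcp_pos'])
f=grab('scene'); cv2.imwrite('pics/s3.png',cv2.resize(f['color'][190:330,90:270,::-1],None,fx=4,fy=4))
f=grab('top'); cv2.imwrite('pics/t3.png',cv2.resize(f['color'][120:260,300:480,::-1],None,fx=4,fy=4))
print(shift((.566,.2035,.145),80.2))
```

```text
[-0.5957  0.8833 -1.6526] [ 0.0004  0.0254 -0.0435] [ 0.55   -0.2416  0.1437]
(array([146.6888, 420.3007,  -2.2535]), np.float64(-11.55869902177865))
```

View pics/s3.png

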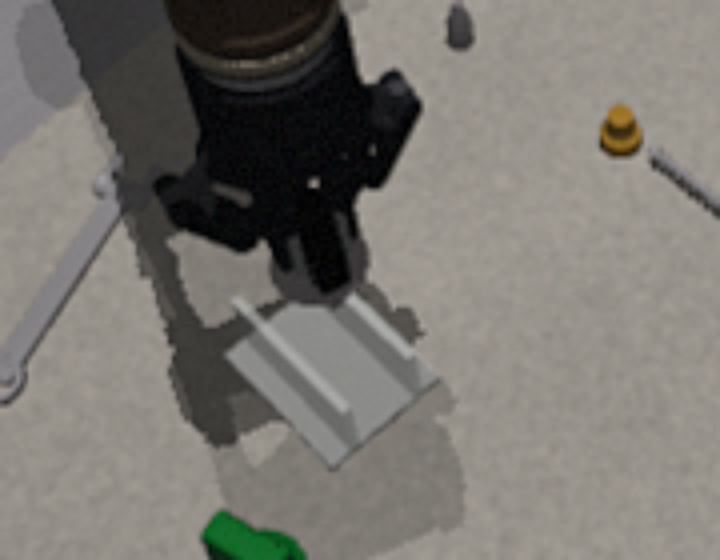

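View pics/t3.png

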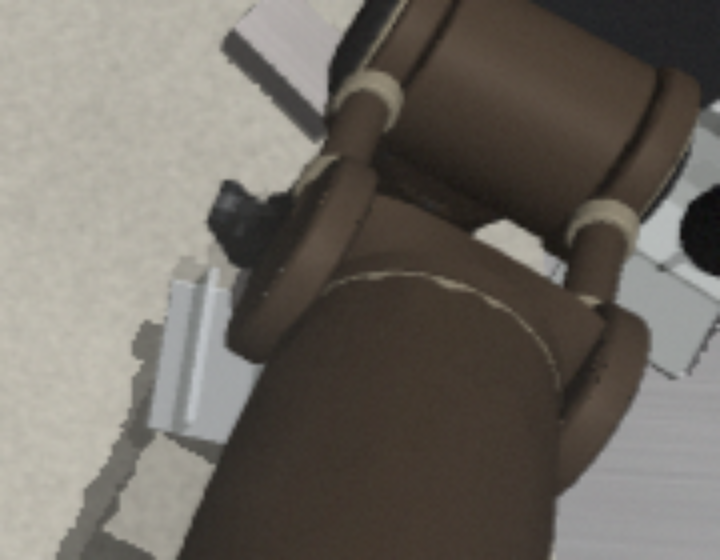

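The load is lifted clear: its flange shows at about (320,275) under the fingers and the rest is empty. Carrying it to above the port.

Emit:
{"fn": "step_arm", "kwargs": {"motion": [{"x": 0.147,"y": 0.42,"z": -0.002,"ax": 0,"ay": 0,"az": -11.6,"jaw": 255},{"x": 0.147,"y": 0.42,"z": -0.002,"ax": 0,"ay": 0,"az": -11.6,"jaw": 255},{"x": 0.147,"y": 0.42,"z": -0.002,"ax": 0,"ay": 0,"az": -11.6,"jaw": 255},{"x": 0.147,"y": 0.42,"z": -0.002,"ax": 0,"ay": 0,"az": -11.6,"jaw": 255},{"x": 0.147,"y": 0.42,"z": -0.002,"ax": 0,"ay": 0,"az": -11.6,"jaw": 255},{"x": 0.147,"y": 0.42,"z": -0.002,"ax": 0,"ay": 0,"az": -11.6,"jaw": 255},{"x": 0.147,"y": 0.42,"z": -0.002,"ax": 0,"ay": 0,"az": -11.6,"jaw": 255},{"x": 0.147,"y": 0.42,"z": -0.002,"ax": 0,"ay": 0,"az": -11.6,"jaw": 255},{"x": 0.147,"y": 0.42,"z": -0.002,"ax": 0,"ay": 0,"az": -11.6,"jaw": 255},{"x": 0.147,"y": 0.42,"z": -0.002,"ax": 0,"ay": 0,"az": -11.6,"jaw": 255},{"x": 0.147,"y": 0.42,"z": -0.002,"ax": 0,"ay": 0,"az": -11.6,"jaw": 255},{"x": 0.147,"y": 0.42,"z": -0.002,"ax": 0,"ay": 0,"az": -11.6,"jaw": 255}]}}

```text
time: 6.8
tcp_pos: [0.5658, 0.2022, 0.1448]
tcp_rot: [[-0.985, 0.171, 0.0], [0.171, 0.985, -0.0], [-0.0, -0.0, -1.0]]
ft_force: [0.5, 0.5, -1.7]
opening: 0.203
```

Run:
```python
from m import *
s=status.sense();print(s['ft_force'],s['ft_torque'],s['tcp_pos'],s['qpos'])
f=grab('scene'); cv2.imwrite('pics/s4.png',cv2.resize(f['color'][90:210,220:350,::-1],None,fx=5,fy=5,interpolation=cv2.INTER_CUBIC))
f=grab('top'); cv2.imwrite('pics/t4.png',cv2.resize(f['color'][120:240,120:250,::-1],None,fx=5,fy=5))
print(shift((.566,.2035,.095),80.2))
```

```text
[ 0.4713  0.5272 -1.6994] [-0.0163 -0.0503  0.0258] [0.5658 0.2022 0.1448] [ 0.2709  0.3559  1.7594 -0.0004  1.0264 -1.1275]
(array([-0.04  ,  0.9393, 49.8593]), np.float64(-0.030873429366337746))
```

View pics/s4.png

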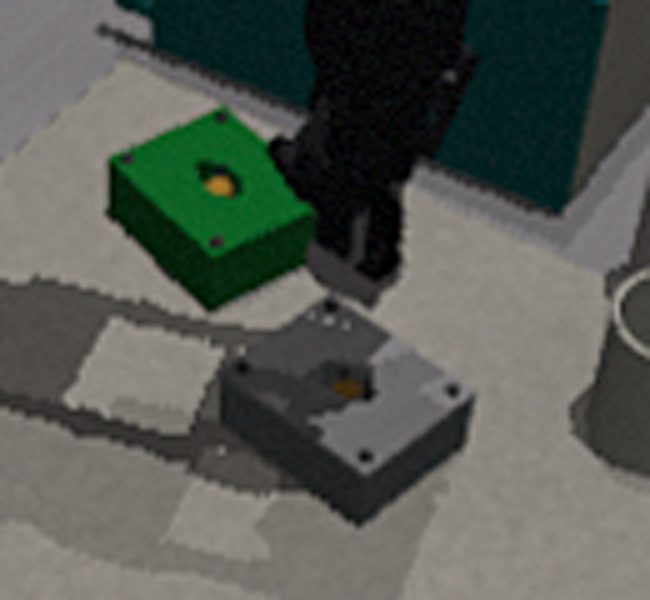

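View pics/t4.png

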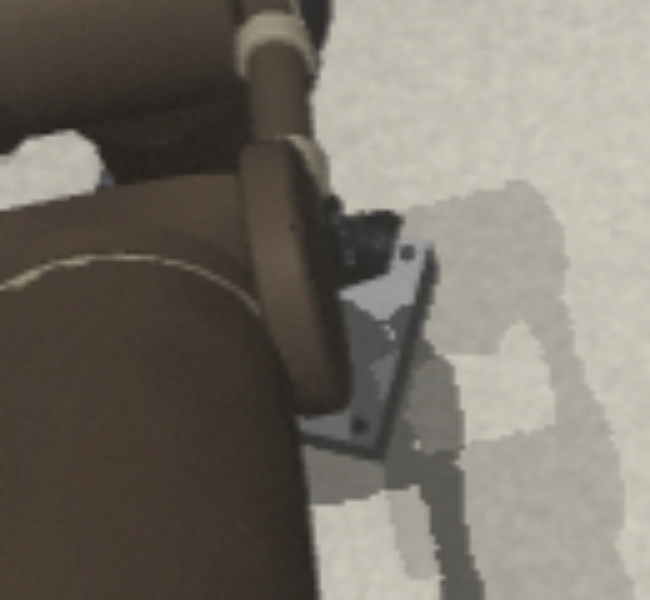

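Run:
```python
from m import *
f=grab('scene'); s=status.sense(); T=s['tcp_pos'];R=s['tcp_rot']
im=f['color'][115:165,265:320,::-1].astype(float); im=np.clip(im*2.2,0,255).astype(np.uint8)
im=cv2.resize(im,None,fx=11,fy=11,interpolation=cv2.INTER_NEAREST)
def pt(X,c):
    u=proj(f,X); cv2.circle(im,(int((u[0]-265+.5)*11),int((u[1]-115+.5)*11)),3,c,-1)
gz=T[2]+.0127
for a in np.linspace(0,2*np.pi,40,endpoint=False):
    pt((T[0]+.026*np.cos(a),T[1]+.026*np.sin(a),gz-.022),(0,0,255))
    pt((T[0]+.026*np.cos(a),T[1]+.026*np.sin(a),gz-.027),(0,255,0))
ux=-R[:,0]
for k in(-.017,.017): pt(T+ux*k+[0,0,.0127-.0475],(255,0,0))
pt(T+[0,0,.0127-.0475],(255,255,0))
cv2.imwrite('pics/s5.png',im)
```

```text
(no output)
```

View pics/s5.png

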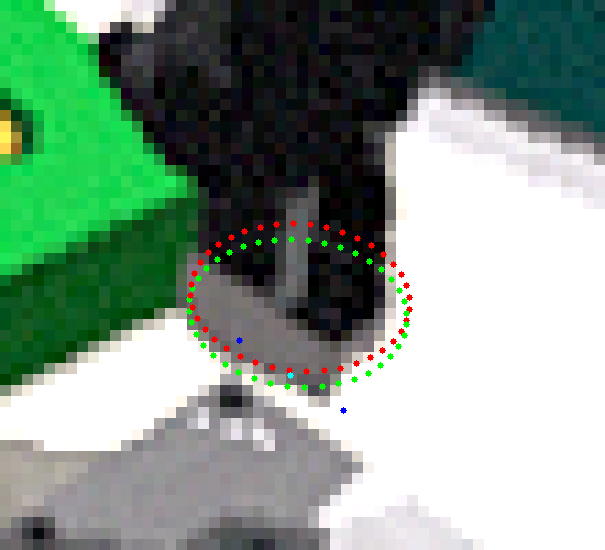

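Run:
```python
from m import *
f=grab('scene')
im=f['color'][130:165,275:315,::-1].astype(float); im=np.clip(255*(im/255)**.6*1.1,0,255).astype(np.uint8)
cv2.imwrite('pics/s6.png',cv2.resize(im,None,fx=16,fy=16,interpolation=cv2.INTER_NEAREST))
s=status.sense();T=s['tcp_pos']
P=cloud(f)
np.set_printoptions(precision=3,suppress=True,linewidth=200)
sub=P[134:154,280:304]
print((sub[...,2]*1000).astype(int))
```

```text
[[ 43  42  37  37 153 170 190 191 176 181 178 177 175 174 175 175 178 177 178 175 175  -1   3   1]
 [ 40  37  30 149 151 168 171 174 177 175 173 173 175 172 173 172 175 177 174 172 168 165   5   1]
 [ 34  32  31 147 147 166 168 168 172 171 171 170 171 168 169 169 173 175 169 167 167   2   0   3]
 [ 31  29  29 138 146 161 165 165 169 169 168 165 168 165 164 169 167 168 165 163 162   3   3   4]
 [ 25  27  23 138 139 160 158 158 165 164 161 162 162 163 162 165 167 874 162 160 158   3   4   5]
 [ 21  17 136 135 137 153 158 156 161 163 158 159 161 155 161 161 163 163 159 156   2   1   1   6]
 [ 16  15 137 135 135 136 153 155 160 159 156 157 157 153 157 159 158 157 157 152 136   0  -2   6]
 [ 12 135 135 134 134 135 133 137 155 155 152 152 152 149 154 156 160 153 153 151 145   1   3   0]
 [  8   7 135 137 137 134 136 137 137 145 150 148 147 145 148 151 150 152 148 143 134   1   0   4]
 [  7   2 136 136 135 136 137 136 136 138 138 138 142 145 146 148 149 146 143 140 135   1   4   2]
 [  4   4 135 136 136 136 137 137 137 133 138 136 139 138 139 145 144 143 139 136 136   2   1  -1]
 [  7   6  
[... 180 characters left out ...]
0   2]
 [  0   1   1   4   3 131 134 135 136 134 134 136 137 134 135 137 136 135 132   0   4   2   1   3]
 [  0   1   0   1   5   2 130 133 135 135 135 135 132 133 134 133 132   5   3   4   2   4   2   2]
 [  4   1   1   3   0  44  44   2 111 111 131 130 130 129 118 117   1   0   3   2   1   2   2   0]
 [  4   2   3  -1  45  43  47  47  45   0   2 107 874 116 116 117   2   0   5   3   0   1   1   2]
 [  6   2   1  45  46  47  48  49  46  42   2  -1   0 116 115 112   2   2   2   1   0   2   3   4]
 [  2  44  45  43  44  48  48  47  44  45  45  44  -2   5   0   3   2   5   0   3   5   1   1   2]
 [ 46  46  47  44  45  45  46  44  43  45  45  46  46   0   5   1   1   2   2   1   0   2   4   3]]
```

View pics/s6.png

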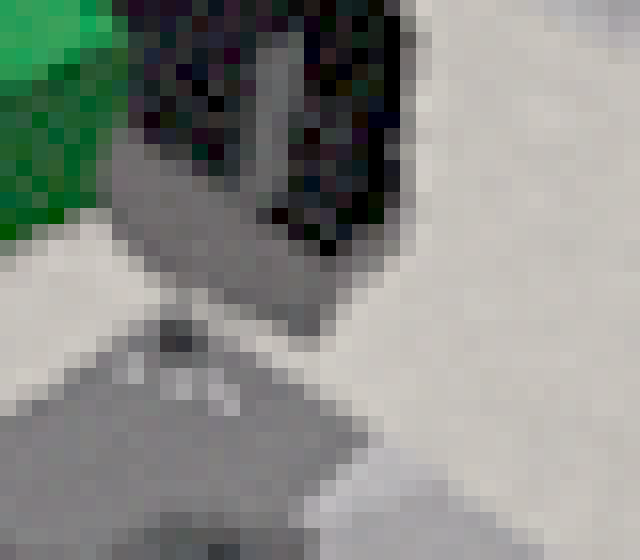

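Run:
```python
from m import *
from scipy.optimize import least_squares
f=grab('scene'); s=status.sense();T=s['tcp_pos']; R=s['tcp_rot']
P=cloud(f); z=P[...,2]
near=(np.hypot(P[...,0]-T[0],P[...,1]-T[1])<.05)&(f['depth']>0)
m=near&(z>.126)   # everything of hand+flange
B=[];
for u in range(281,303):
    col=np.nonzero(m[100:165,u])[0]
    if len(col)==0: continue
    v=100+col.max()
    B.append((u,v+.5,z[v,u]))
    print(u,v,round(z[v,u],3),end=' | ')
B=np.array(B)
g=T[2]+.0127
W=np.array([ray(f,u,v,g-.027)[:2] for u,v,_ in B])
sel=slice(1,-2)
for w in (W,W[2:-2],W[3:-4]):
    r=least_squares(lambda c:np.hypot(*(w-c).T)-.026,T[:2]); 
    d=r.x-T[:2]; print('\n',r.x,d,'in grip x,y (world-ish axes)',d@-R[:2,0],d@R[:2,1],np.abs(r.fun).max())
for zz in(.131,.1355):
    mm=near&(abs(z-.136)<.0035)
print(np.median(P[mm],0))
```

```text
281 130 0.197 | 282 144 0.135 | 283 146 0.132 | 284 146 0.139 | 285 147 0.133 | 286 148 0.132 | 287 148 0.132 | 288 148 0.132 | 289 148 0.137 | 290 149 0.131 | 291 149 0.132 | 292 149 0.134 | 293 149 0.133 | 294 148 0.131 | 295 148 0.136 | 296 148 0.134 | 297 147 0.134 | 298 147 0.132 | 299 146 0.135 | 300 145 0.133 | 301 135 0.169 | 302 125 0.192 | 
 [0.562  0.2083] [-0.0037  0.0052] in grip x,y (world-ish axes) -0.004509905192017498 0.004481123341193522 0.045698078296320735

 [0.5629 0.2031] [-0.0028 -0.    ] in grip x,y (world-ish axes) -0.0027636784834638647 -0.0004950954769301645 0.0017747957476225186

 [0.563  0.2032] [-0.0027  0.0001] in grip x,y (world-ish axes) -0.0027071847002137412 -0.0003974171856500327 0.001721033091648911
[0.5667 0.1894 0.136 ]
```

Run:
```python
from m import *
print(shift((.5684,.2031,.085),80.2))
```

```text
(array([-2.6584,  0.4529, 59.8351]), np.float64(0.018951238688572403))
```

Emit:
{"fn": "step_arm", "kwargs": {"motion": [{"x": -0.0027,"y": 0.0005,"z": 0.03,"ax": 0,"ay": 0,"az": 0,"jaw": 255},{"x": -0.0027,"y": 0.0005,"z": 0.05,"ax": 0,"ay": 0,"az": 0,"jaw": 255},{"x": -0.0027,"y": 0.0005,"z": 0.06,"ax": 0,"ay": 0,"az": 0,"jaw": 255},{"x": -0.0027,"y": 0.0005,"z": 0.06,"ax": 0,"ay": 0,"az": 0,"jaw": 255},{"x": -0.0027,"y": 0.0005,"z": 0.06,"ax": 0,"ay": 0,"az": 0,"jaw": 255},{"x": -0.0027,"y": 0.0005,"z": 0.06,"ax": 0,"ay": 0,"az": 0,"jaw": 255}]}}

```text
time: 7.8
tcp_pos: [0.5693, 0.2034, 0.0859]
tcp_rot: [[-0.985, 0.17, 0.002], [0.17, 0.985, 0.0], [-0.002, 0.001, -1.0]]
ft_force: [0.9, -0.0, -1.5]
opening: 0.2
```

Run:
```python
from m import *
print(shift((.5684,.2031,.080),80.2),status.sense()['ft_force'])
f=grab('scene'); im=f['color'][125:205,245:335,::-1]
cv2.imwrite('pics/s7.png',cv2.resize(np.clip(255*(im/255.)**.6,0,255).astype(np.uint8),None,fx=8,fy=8,interpolation=cv2.INTER_CUBIC)[:600])
```

```text
(array([ 0.8629, -0.4198,  5.9123]), np.float64(0.020477204052880893)) [ 0.8827 -0.0233 -1.4553]
```

View pics/s7.png

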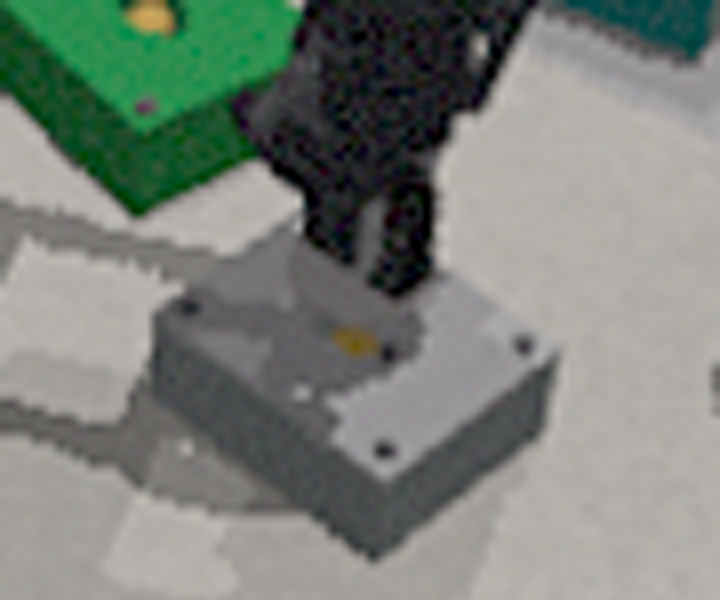

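The load hangs just above the slot, with the port's plunger (gold) at (355,343) and the slot's end at (388,352). Feeling down in small steps.

Emit:
{"fn": "step_arm", "kwargs": {"motion": [{"x": 0.0009,"y": -0.0004,"z": 0.003,"ax": 0,"ay": 0,"az": 0,"jaw": 255},{"x": 0.0009,"y": -0.0004,"z": 0.005,"ax": 0,"ay": 0,"az": 0,"jaw": 255},{"x": 0.0009,"y": -0.0004,"z": 0.007,"ax": 0,"ay": 0,"az": 0,"jaw": 255},{"x": 0.0009,"y": -0.0004,"z": 0.008,"ax": 0,"ay": 0,"az": 0,"jaw": 255},{"x": 0.0009,"y": -0.0004,"z": 0.008,"ax": 0,"ay": 0,"az": 0,"jaw": 255}]}}

```text
time: 8.48
tcp_pos: [0.5681, 0.2031, 0.0776]
tcp_rot: [[-0.985, 0.17, 0.002], [0.17, 0.985, 0.0], [-0.002, 0.0, -1.0]]
ft_force: [0.6, 0.5, -0.4]
opening: 0.198
```

Emit:
{"fn": "step_arm", "kwargs": {"motion": [{"x": 0,"y": 0,"z": 0.001,"ax": 0,"ay": 0,"az": 0,"jaw": 255},{"x": 0,"y": 0,"z": 0.002,"ax": 0,"ay": 0,"az": 0,"jaw": 255},{"x": 0,"y": 0,"z": 0.003,"ax": 0,"ay": 0,"az": 0,"jaw": 255},{"x": 0,"y": 0,"z": 0.003,"ax": 0,"ay": 0,"az": 0,"jaw": 255}]}}

```text
time: 8.98
tcp_pos: [0.568, 0.203, 0.0745]
tcp_rot: [[-0.985, 0.17, 0.001], [0.17, 0.985, 0.0], [-0.001, 0.0, -1.0]]
ft_force: [0.0, 0.5, -2.6]
opening: 0.199
```

Free, with the lower end about 5 mm below the lid's top. Continuing onto the plunger.

Emit:
{"fn": "step_arm", "kwargs": {"motion": [{"x": 0,"y": 0,"z": 0.0015,"ax": 0,"ay": 0,"az": 0,"jaw": 255},{"x": 0,"y": 0,"z": 0.003,"ax": 0,"ay": 0,"az": 0,"jaw": 255},{"x": 0,"y": 0,"z": 0.0045,"ax": 0,"ay": 0,"az": 0,"jaw": 255},{"x": 0,"y": 0,"z": 0.006,"ax": 0,"ay": 0,"az": 0,"jaw": 255},{"x": 0,"y": 0,"z": 0.0075,"ax": 0,"ay": 0,"az": 0,"jaw": 255},{"x": 0,"y": 0,"z": 0.0075,"ax": 0,"ay": 0,"az": 0,"jaw": 255}]}}

```text
time: 9.72
tcp_pos: [0.5681, 0.2031, 0.0671]
tcp_rot: [[-0.985, 0.17, 0.001], [0.17, 0.985, 0.0], [-0.001, 0.0, -1.0]]
ft_force: [-0.2, 0.5, 1.1]
opening: 0.2
```

Emit:
{"fn": "step_arm", "kwargs": {"motion": [{"x": 0,"y": 0,"z": 0.002,"ax": 0,"ay": 0,"az": 0,"jaw": 255},{"x": 0,"y": 0,"z": 0.004,"ax": 0,"ay": 0,"az": 0,"jaw": 255},{"x": 0,"y": 0,"z": 0.006,"ax": 0,"ay": 0,"az": 0,"jaw": 255},{"x": 0,"y": 0,"z": 0.006,"ax": 0,"ay": 0,"az": 0,"jaw": 255}]}}

```text
time: 10.22
tcp_pos: [0.5682, 0.2031, 0.0611]
tcp_rot: [[-0.985, 0.17, 0.001], [0.17, 0.985, 0.0], [-0.001, 0.0, -1.0]]
ft_force: [-1.6, -0.9, 3.5]
opening: 0.203
```

Emit:
{"fn": "step_arm", "kwargs": {"motion": [{"x": 0,"y": 0,"z": 0.001,"ax": 0,"ay": 0,"az": 0,"jaw": 255},{"x": 0,"y": 0,"z": 0.0015,"ax": 0,"ay": 0,"az": 0,"jaw": 255},{"x": 0,"y": 0,"z": 0.0015,"ax": 0,"ay": 0,"az": 0,"jaw": 255}]}}

```text
time: 10.6
tcp_pos: [0.5682, 0.2031, 0.0597]
tcp_rot: [[-0.985, 0.17, 0.001], [0.17, 0.985, 0.0], [-0.001, 0.0, -1.0]]
ft_force: [-1.1, -0.7, 3.6]
opening: 0.201
```

Emit:
{"fn": "step_arm", "kwargs": {"motion": [{"x": 0,"y": 0,"z": 0.0007,"ax": 0,"ay": 0,"az": 0,"jaw": 255},{"x": 0,"y": 0,"z": 0.001,"ax": 0,"ay": 0,"az": 0,"jaw": 255},{"x": 0,"y": 0,"z": 0.001,"ax": 0,"ay": 0,"az": 0,"jaw": 255}]}}

```text
time: 10.98
tcp_pos: [0.5682, 0.2031, 0.0594]
tcp_rot: [[-0.985, 0.17, 0.001], [0.17, 0.985, -0.0], [-0.001, 0.0, -1.0]]
ft_force: [-2.9, -0.1, 7.2]
opening: 0.202
```

Emit:
{"fn": "step_arm", "kwargs": {"motion": [{"x": 0,"y": 0,"z": 0.0012,"ax": 0,"ay": 0,"az": 0,"jaw": 255},{"x": 0,"y": -0.0002,"z": 0.0014,"ax": 0,"ay": 0,"az": 5,"jaw": 255},{"x": 0,"y": -0.0004,"z": 0.0014,"ax": 0,"ay": 0,"az": 10,"jaw": 255},{"x": 0.0001,"y": -0.0006,"z": 0.0014,"ax": 0,"ay": 0,"az": 15,"jaw": 255},{"x": 0.0001,"y": -0.0009,"z": 0.0014,"ax": 0,"ay": 0,"az": 20,"jaw": 255},{"x": 0.0001,"y": -0.0009,"z": 0.0014,"ax": 0,"ay": 0,"az": 20,"jaw": 255}]}}

```text
time: 11.72
tcp_pos: [0.5701, 0.2026, 0.0595]
tcp_rot: [[-0.868, 0.497, 0.006], [0.497, 0.868, 0.001], [-0.005, 0.004, -1.0]]
ft_force: [-0.8, -1.0, 5.9]
opening: 0.205
```

Run:
```python
from m import *
s=status.sense();print(s['ft_force'],s['ft_torque'],s['tcp_pos'],s['opening'])
f=grab('scene'); im=f['color'][125:205,245:335,::-1]
cv2.imwrite('pics/s8.png',cv2.resize(np.clip(255*(im/255.)**.6,0,255).astype(np.uint8),None,fx=7,fy=7,interpolation=cv2.INTER_CUBIC))
```

```text
[-0.7757 -0.9892  5.8917] [-0.0962  0.0077 -0.0279] [0.5701 0.2026 0.0595] 0.20527342801088186
```

View pics/s8.png

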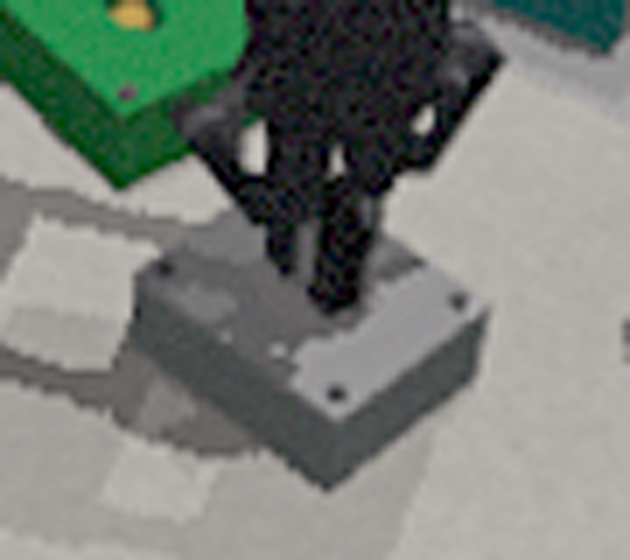

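Emit:
{"fn": "step_arm", "kwargs": {"motion": [{"x": 0.0005,"y": -0.0002,"z": 0.0014,"ax": 0,"ay": 0,"az": 5,"jaw": 255},{"x": 0.0009,"y": -0.0004,"z": 0.0014,"ax": 0,"ay": 0,"az": 10,"jaw": 255},{"x": 0.001,"y": -0.0006,"z": 0.0014,"ax": 0,"ay": 0,"az": 15,"jaw": 255},{"x": 0.001,"y": -0.0009,"z": 0.0014,"ax": 0,"ay": 0,"az": 20,"jaw": 255},{"x": 0.0011,"y": -0.0011,"z": 0.0014,"ax": 0,"ay": 0,"az": 25,"jaw": 255},{"x": 0.0012,"y": -0.0012,"z": 0.0014,"ax": 0,"ay": 0,"az": 30,"jaw": 255},{"x": 0.0012,"y": -0.0012,"z": 0.0014,"ax": 0,"ay": 0,"az": 30,"jaw": 255},{"x": 0.0012,"y": -0.0012,"z": 0.0014,"ax": 0,"ay": 0,"az": 30,"jaw": 255}]}}

```text
time: 12.78
tcp_pos: [0.5707, 0.2018, 0.0596]
tcp_rot: [[-0.504, 0.864, 0.01], [0.864, 0.504, 0.001], [-0.005, 0.009, -1.0]]
ft_force: [0.5, -2.4, 7.5]
opening: 0.204
```

Run:
```python
from m import *
s=status.sense();print(s['ft_force'],s['ft_torque'],s['tcp_pos'],s['opening'],shift((.5665,.2035,.0585),0.2))
```

```text
[ 0.5213 -2.4323  7.4593] [-0.5677  0.1081  0.0533] [0.5707 0.2018 0.0596] 0.20357219253415618 (array([ 3.6406, -2.7874,  1.0511]), np.float64(30.043586589002352))
```

Emit:
{"fn": "step_arm", "kwargs": {"motion": [{"x": 0.0001,"y": -0.0004,"z": 0.0013,"ax": 0,"ay": 0,"az": 5,"jaw": 255},{"x": 0.0002,"y": -0.0008,"z": 0.0013,"ax": 0,"ay": 0,"az": 10,"jaw": 255},{"x": 0.0003,"y": -0.0012,"z": 0.0013,"ax": 0,"ay": 0,"az": 15,"jaw": 255},{"x": 0.0004,"y": -0.0016,"z": 0.0013,"ax": 0,"ay": 0,"az": 20,"jaw": 255},{"x": 0.0005,"y": -0.0019,"z": 0.0013,"ax": 0,"ay": 0,"az": 25,"jaw": 255},{"x": 0.0006,"y": -0.0021,"z": 0.0013,"ax": 0,"ay": 0,"az": 29,"jaw": 255},{"x": 0.0007,"y": -0.0023,"z": 0.0013,"ax": 0,"ay": 0,"az": 32,"jaw": 255},{"x": 0.0007,"y": -0.0023,"z": 0.0013,"ax": 0,"ay": 0,"az": 32,"jaw": 255},{"x": 0.0007,"y": -0.0023,"z": 0.0013,"ax": 0,"ay": 0,"az": 32,"jaw": 255}]}}

```text
time: 13.9
tcp_pos: [0.5688, 0.2014, 0.0596]
tcp_rot: [[0.03, 0.999, 0.011], [1.0, -0.03, 0.001], [0.001, 0.011, -1.0]]
ft_force: [-2.3, -0.5, 9.2]
opening: 0.201
```

Run:
```python
from m import *
s=status.sense();print(s['ft_force'],s['ft_torque'],s['tcp_pos'],s['opening'],shift((.5665,.2035,.0585),0.2))
f=grab('scene'); im=f['color'][125:205,245:335,::-1]
cv2.imwrite('pics/s9.png',cv2.resize(np.clip(255*(im/255.)**.6,0,255).astype(np.uint8),None,fx=7,fy=7,interpolation=cv2.INTER_CUBIC))
P=cloud(f);T=s['tcp_pos'];z=P[...,2];m=(np.hypot(P[...,0]-T[0],P[...,1]-T[1])<.04)&(f['depth']>0)&(abs(z-.051)<.003)
print(m.sum(),np.median(P[m],0))
```

```text
[-2.288  -0.5389  9.1785] [-0.1672  0.7553  0.0804] [0.5688 0.2014 0.0596] 0.2008068632266011 (array([ 2.0359, -2.4058,  1.0666]), np.float64(-1.9407240888169217))
92 [0.5836 0.1921 0.0505]
```

View pics/s9.png

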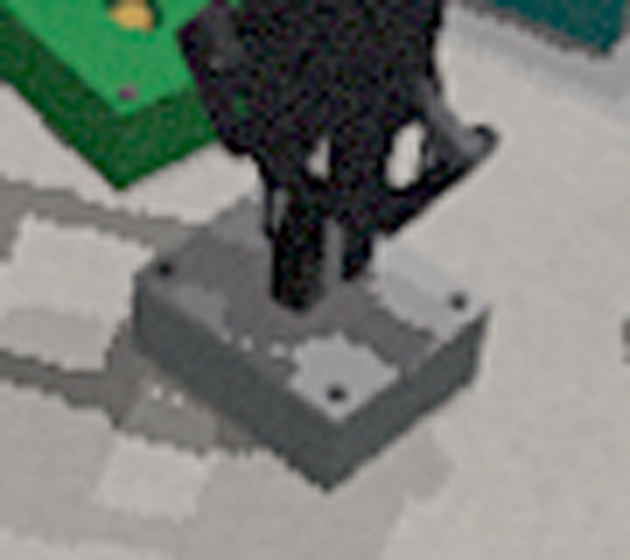

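Emit:
{"fn": "step_arm", "kwargs": {"motion": [{"x": 0,"y": -0.001,"z": 0,"ax": 0,"ay": 0,"az": 0,"jaw": 255},{"x": 0,"y": -0.0015,"z": -0.0015,"ax": 0,"ay": 0,"az": 0,"jaw": 255},{"x": 0,"y": -0.0015,"z": -0.003,"ax": 0,"ay": 0,"az": 0,"jaw": 255},{"x": 0,"y": -0.0015,"z": -0.004,"ax": 0,"ay": 0,"az": 0,"jaw": 255},{"x": 0,"y": -0.0015,"z": -0.004,"ax": 0,"ay": 0,"az": 0,"jaw": 255},{"x": 0,"y": -0.0015,"z": -0.004,"ax": 0,"ay": 0,"az": 0,"jaw": 255}]}}

```text
time: 14.7
tcp_pos: [0.5679, 0.2016, 0.0638]
tcp_rot: [[0.03, 0.999, 0.012], [1.0, -0.03, 0.001], [0.001, 0.012, -1.0]]
ft_force: [3.3, 0.5, 2.3]
opening: 0.202
```

Emit:
{"fn": "step_arm", "kwargs": {"motion": [{"x": 0,"y": 0,"z": -0.0005,"ax": 0,"ay": 0,"az": 0,"jaw": 255},{"x": 0,"y": 0,"z": -0.001,"ax": 0,"ay": 0,"az": 0,"jaw": 255},{"x": 0,"y": 0,"z": -0.001,"ax": 0,"ay": 0,"az": 0,"jaw": 255}]}}

```text
time: 15.08
tcp_pos: [0.5679, 0.2016, 0.0648]
tcp_rot: [[0.03, 0.999, 0.012], [1.0, -0.03, 0.001], [0.001, 0.012, -1.0]]
ft_force: [2.4, -0.5, 1.8]
opening: 0.202
```

Emit:
{"fn": "step_arm", "kwargs": {"motion": [{"x": 0,"y": 0,"z": -0.0005,"ax": 0,"ay": 0,"az": 0,"jaw": 255},{"x": 0,"y": 0,"z": -0.001,"ax": 0,"ay": 0,"az": 0,"jaw": 255},{"x": 0,"y": 0,"z": -0.001,"ax": 0,"ay": 0,"az": 0,"jaw": 255}]}}

```text
time: 15.45
tcp_pos: [0.5678, 0.2016, 0.0654]
tcp_rot: [[0.03, 0.999, 0.012], [1.0, -0.03, 0.001], [0.001, 0.012, -1.0]]
ft_force: [3.9, -0.1, -2.2]
opening: 0.203
```

Emit:
{"fn": "step_arm", "kwargs": {"motion": [{"x": 0,"y": 0,"z": -0.0005,"ax": 0,"ay": 0,"az": 0,"jaw": 255},{"x": 0,"y": 0,"z": -0.001,"ax": 0,"ay": 0,"az": 0,"jaw": 255},{"x": 0,"y": 0,"z": -0.001,"ax": 0,"ay": 0,"az": 0,"jaw": 255}]}}

```text
time: 15.82
tcp_pos: [0.5677, 0.2016, 0.0654]
tcp_rot: [[0.03, 0.999, 0.012], [1.0, -0.03, 0.001], [0.002, 0.012, -1.0]]
ft_force: [5.2, 0.9, -7.7]
opening: 0.202
```

Emit:
{"fn": "step_arm", "kwargs": {"motion": [{"x": 0,"y": 0.0003,"z": -0.0012,"ax": 0,"ay": 0,"az": 0,"jaw": 255},{"x": 0,"y": 0.0005,"z": -0.0016,"ax": 0,"ay": 0,"az": 0,"jaw": 255},{"x": 0,"y": 0.0005,"z": -0.0016,"ax": 0,"ay": 0,"az": 0,"jaw": 255}]}}

```text
time: 16.2
tcp_pos: [0.5677, 0.2016, 0.0655]
tcp_rot: [[0.031, 0.999, 0.012], [1.0, -0.031, 0.001], [0.002, 0.012, -1.0]]
ft_force: [6.0, 1.1, -10.4]
opening: 0.199
```

Emit:
{"fn": "step_arm", "kwargs": {"motion": [{"x": 0,"y": 0.0008,"z": -0.0017,"ax": 0,"ay": 0,"az": 0,"jaw": 255},{"x": 0,"y": 0.0008,"z": -0.0022,"ax": 0,"ay": 0,"az": 0,"jaw": 255},{"x": 0,"y": 0.0008,"z": -0.0022,"ax": 0,"ay": 0,"az": 0,"jaw": 255}]}}

```text
time: 16.58
tcp_pos: [0.5677, 0.2016, 0.0655]
tcp_rot: [[0.031, 0.999, 0.011], [1.0, -0.031, 0.001], [0.002, 0.011, -1.0]]
ft_force: [6.3, 2.4, -11.7]
opening: 0.2
```

Emit:
{"fn": "step_arm", "kwargs": {"motion": [{"x": 0,"y": 0.0008,"z": -0.0027,"ax": 0,"ay": 0,"az": 0,"jaw": 255},{"x": 0,"y": 0.0008,"z": -0.0027,"ax": 0,"ay": 0,"az": 0,"jaw": 255},{"x": 0,"y": 0.0008,"z": -0.0027,"ax": 0,"ay": 0,"az": 0,"jaw": 255}]}}

```text
time: 16.95
tcp_pos: [0.5677, 0.2015, 0.0655]
tcp_rot: [[0.031, 0.999, 0.01], [1.0, -0.031, 0.001], [0.002, 0.01, -1.0]]
ft_force: [7.0, 2.2, -15.2]
opening: 0.201
```

Emit:
{"fn": "step_arm", "kwargs": {"motion": [{"x": 0,"y": 0.0008,"z": -0.0027,"ax": 0,"ay": 0,"az": 0,"jaw": 255},{"x": 0,"y": 0.0008,"z": -0.0027,"ax": 0,"ay": 0,"az": 0,"jaw": 255},{"x": 0,"y": 0.0008,"z": -0.0027,"ax": 0,"ay": 0,"az": 0,"jaw": 255},{"x": 0,"y": 0.0008,"z": -0.0027,"ax": 0,"ay": 0,"az": 0,"jaw": 255}]}}

```text
time: 17.45
tcp_pos: [0.5677, 0.2015, 0.0655]
tcp_rot: [[0.031, 0.999, 0.009], [1.0, -0.031, 0.002], [0.002, 0.009, -1.0]]
ft_force: [8.0, 1.4, -15.2]
opening: 0.2
```

Emit:
{"fn": "step_arm", "kwargs": {"motion": [{"x": 0,"y": 0.0008,"z": -0.0027,"ax": 0,"ay": 0,"az": 0,"jaw": 255},{"x": 0,"y": 0.0008,"z": -0.0027,"ax": 0,"ay": 0,"az": 0,"jaw": 255},{"x": 0,"y": 0.0008,"z": -0.0027,"ax": 0,"ay": 0,"az": 0,"jaw": 255},{"x": 0,"y": 0.0008,"z": -0.0027,"ax": 0,"ay": 0,"az": 0,"jaw": 255},{"x": 0,"y": 0.0008,"z": -0.0027,"ax": 0,"ay": 0,"az": 0,"jaw": 255},{"x": 0,"y": 0.0008,"z": -0.0027,"ax": 0,"ay": 0,"az": 0,"jaw": 255},{"x": 0,"y": 0.0008,"z": -0.0027,"ax": 0,"ay": 0,"az": 0,"jaw": 255},{"x": 0,"y": 0.0008,"z": -0.0027,"ax": 0,"ay": 0,"az": 0,"jaw": 255}]}}

```text
time: 18.45
tcp_pos: [0.5677, 0.2016, 0.0655]
tcp_rot: [[0.031, 0.999, 0.008], [1.0, -0.031, 0.002], [0.002, 0.008, -1.0]]
ft_force: [6.6, 2.1, -15.2]
opening: 0.198
```

Emit:
{"fn": "step_arm", "kwargs": {"motion": [{"x": 0,"y": 0.0008,"z": -0.0026,"ax": 0,"ay": 0,"az": 0,"jaw": 255},{"x": 0,"y": 0.0008,"z": -0.0026,"ax": 0,"ay": 0,"az": 0,"jaw": 255},{"x": 0,"y": 0.0008,"z": -0.0026,"ax": 0,"ay": 0,"az": 0,"jaw": 255},{"x": 0,"y": 0.0008,"z": -0.0026,"ax": 0,"ay": 0,"az": 0,"jaw": 255},{"x": 0,"y": 0.0008,"z": -0.0026,"ax": 0,"ay": 0,"az": 0,"jaw": 255},{"x": 0,"y": 0.0008,"z": -0.0026,"ax": 0,"ay": 0,"az": 0,"jaw": 255}]}}

```text
time: 19.2
tcp_pos: [0.5677, 0.2015, 0.0655]
tcp_rot: [[0.031, 0.999, 0.007], [1.0, -0.031, 0.002], [0.002, 0.007, -1.0]]
ft_force: [6.4, 2.9, -14.1]
opening: 0.202
```

Emit:
{"fn": "step_arm", "kwargs": {"motion": [{"x": 0,"y": 0.0005,"z": -0.001,"ax": 0,"ay": 0,"az": 0,"jaw": 255},{"x": 0,"y": 0.0005,"z": 0.0002,"ax": 0,"ay": 0,"az": 0,"jaw": 255},{"x": 0,"y": 0.0005,"z": 0.0005,"ax": 0,"ay": 0,"az": 0,"jaw": 255},{"x": 0,"y": 0.0005,"z": 0.0005,"ax": 0,"ay": 0,"az": 0,"jaw": 255}], "squeeze": 30}}

```text
time: 19.7
tcp_pos: [0.5679, 0.2015, 0.0653]
tcp_rot: [[0.031, 0.999, 0.006], [1.0, -0.031, 0.002], [0.002, 0.006, -1.0]]
ft_force: [0.8, -0.5, -0.5]
opening: 0.205
```

Relaxed, with forces near zero. Opening the jaws, still at the same height.

Emit:
{"fn": "step_arm", "kwargs": {"motion": [{"x": 0,"y": 0,"z": 0,"ax": 0,"ay": 0,"az": 0,"jaw": 190},{"x": 0,"y": 0,"z": 0,"ax": 0,"ay": 0,"az": 0,"jaw": 150},{"x": 0,"y": 0,"z": 0,"ax": 0,"ay": 0,"az": 0,"jaw": 120},{"x": 0,"y": 0,"z": 0,"ax": 0,"ay": 0,"az": 0,"jaw": 110},{"x": 0,"y": 0,"z": 0,"ax": 0,"ay": 0,"az": 0,"jaw": 110},{"x": 0,"y": 0,"z": -0.03,"ax": 0,"ay": 0,"az": 0,"jaw": 110},{"x": 0,"y": 0,"z": -0.07,"ax": 0,"ay": 0,"az": 0,"jaw": 110},{"x": 0,"y": 0,"z": -0.12,"ax": 0,"ay": 0,"az": 0,"jaw": 110},{"x": 0.0,"y": 0,"z": -0.17,"ax": 0,"ay": 0,"az": 0,"jaw": 110},{"x": 0.0,"y": -0.05,"z": -0.2,"ax": 0,"ay": 0,"az": 0,"jaw": 110},{"x": 0.0,"y": -0.1,"z": -0.2,"ax": 0,"ay": 0,"az": 0,"jaw": 110},{"x": 0.0,"y": -0.15,"z": -0.2,"ax": 0,"ay": 0,"az": 0,"jaw": 110},{"x": -0.0,"y": -0.2,"z": -0.2,"ax": 0,"ay": 0,"az": 0,"jaw": 110},{"x": -0.0,"y": -0.2,"z": -0.2,"ax": 0,"ay": 0,"az": 0,"jaw": 110},{"x": -0.0,"y": -0.2,"z": -0.2,"ax": 0,"ay": 0,"az": 0,"jaw": 110}]}}

```text
time: 21.58
tcp_pos: [0.3676, 0.2076, 0.2647]
tcp_rot: [[0.031, 0.999, 0.009], [1.0, -0.031, 0.002], [0.003, 0.008, -1.0]]
ft_force: [0.4, -0.0, 0.2]
opening: 0.567
```

Run:
```python
from m import *
for n,(a,b,c,d) in dict(scene=(110,210,235,345),top=(130,240,120,250)).items():
    f=grab(n); im=f['color'][a:b,c:d,::-1]
    cv2.imwrite(f'pics/{n}10.png',cv2.resize(np.clip(255*(im/255.)**.7,0,255).astype(np.uint8),None,fx=5,fy=5,interpolation=cv2.INTER_CUBIC))
    P=cloud(f);C=f['color'].astype(int); z=P[...,2]
    near=(np.hypot(P[...,0]-.567,P[...,1]-.203)<.05)&(f['depth']>0)
    m=near&(z>.09)&(z<.11)&(C.max(-1)<60)
    q=(P[m][:,:2]*1000).astype(np.float32); print(n,m.sum(),cv2.minAreaRect(q),'top z',np.median(z[m]) if m.sum() else 0)
    fl=near&(abs(z-.0545)<.0035)&(C.max(-1)>=60); print('flange z',np.median(z[fl]),fl.sum(),'lid z',np.median(z[near&(abs(z-.045)<.003)]))
    try:
        p=grip(f,(.567,.203),.0775,.05); print('grip',ray(f,*p,.078))
    except Exception as e: print(e)
print(status.sense()['tcp_pos'],status.sense()['ft_force'])
```

```text
scene 103 ((569.6982421875, 201.32077026367188), (45.791358947753906, 18.577899932861328), 87.91313171386719) top z 0.09959774919647067
flange z 0.05622100957354302 72 lid z 0.04554713076013574
grip [0.573  0.1936 0.078 ]
top 144 ((566.0083618164062, 202.89178466796875), (44.98060989379883, 16.82394027709961), 87.78520202636719) top z 0.10053513063271279
flange z 0.055975521580738444 101 lid z 0.04586925891836643
grip [0.5671 0.2045 0.078 ]
[0.3682 0.2075 0.2646] [ 0.6266 -0.5368  0.3904]
```

View pics/scene10.png

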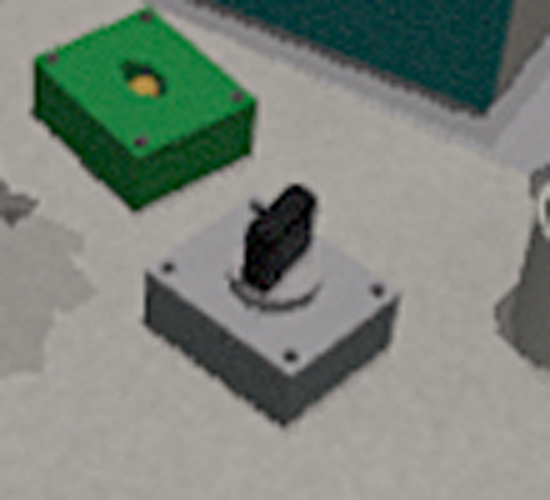

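View pics/top10.png

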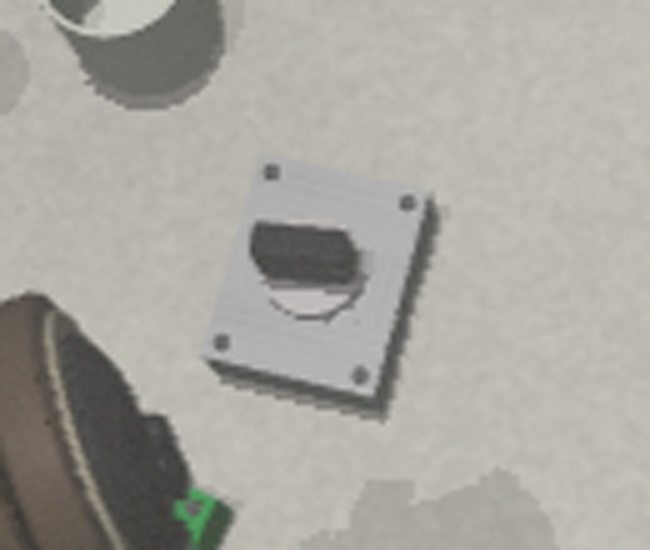

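Both views show the load upright and locked: the grip is at (280,240) in the scene view and (305,255) in the top view, crosswise to the slot. The flange is about 10.5 mm above the lid, the load is turned about 82°, and it sits within roughly 2 mm of the port's axis. Nothing touches the robot, so I'm handing in.

Run:
```python
from h import *
print(workorder.sign_off())
```

```text
the job is handed in; nothing more can be done
None
```

The load is locked in the port and released, and I handed the job in at about 22 s on the robot's clock.

- **Insert and turn:** I took the load off the rest, lowered it through the slot and pressed it until the flange met the lid. I then turned it about 82° clockwise. The end-of-move readings while pressing and turning never went above about 9 N.
- **Lock:** The load sprang up about 5.8 mm before it met the catch.
- **Pull test:** The wrist sensor read -15.2, -15.2, -15.2 and -14.1 N over about 2.2 s with the load not moving, and then I let go. A sideways force of 6 to 8 N was also present during the pull. I did not trace its cause, and it dropped to under 1 N once I relaxed the pull.
- **Final checks:** Both cameras show the load upright, with its grip about 32.5 mm above the lid and turned about 82° from the slot. The gripper is well clear, and I never went near the bystanders; I did not re-measure them at the end.
- **Check that disagreed:** The scene camera's last silhouette check put the grip about 11 mm off the port's axis. I put this down to a bad colour mask, because the grip's top face in both views and the top view's own silhouette check all put it within 1 to 4 mm.

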